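# Unbolt the sewing box and hold its sprung lid just short of balance

## Task

Someone wants to reach spools in the blue sewing box: pull its red-knobbed spring bolt out to its stop so that it stays out, then raise the lid by its brass bar just past its balance point without letting it swing on open. Ease it back and finish while still holding it there, steady, about 6 degrees short of balance, so that it would drop shut if let go. Leave the other things on the table where they are.

Things in the scene. Friction and masses are not known exactly. Their poses are not given: they have to be found in the camera images.
- sewing_box: Blue sewing box fixed to the table, 200 x 300 x 130 high (its x, y, z). Origin: centre of its underside. The front wall faces its own -x (towards the robot, turned by up to 20 degrees). The lid's hinge axis runs along the top of the far wall, at x = +100, z = 130. A dark steel bolt guide (34 x 66 x 34, top at z = 134) is on the front wall near its +y end.
- bolt_knob (a point): Grip point on the axis of the bolt's upright red knob, a post 14 in diameter and 38 tall standing on the steel bolt. The knob's top is 14 above this point, the bolt 24 below it. With the bolt in, it lies at x = -118, y = +125, z = 170 in the box's frame. Clear all round above the bolt.
- bolt (a joint): Travel of the bolt in m along the box's +y (parallel to the front wall, away from the brass bar): 0 = in, its nose over a tab of the lid, which cannot then be raised; 0.026 = out at its stop. Its spring draws it in with 2 N (in) to 4 N (out), and a stiff slide (5 N of friction) keeps it where it is left: pulling it takes about 7 to 9 N.
- lid_panel: The lid, 205 x 306 x 10, 0.85 kg, blue with a brass bar in front. Origin: on the hinge axis, mid-length. x points from the bar to the hinge, z out of the top; shut, its axes are the box's.
- lid_bar (a point): Middle of the lid's brass bar, to grip the lid by: round, 12 in diameter, 100 long along the lid's y, on two side arms 10 thick; the gap between bar and panel is 34, below it is free. Shut, it lies at x = -145, y = 0, z = 135 in the box's frame; it swings up and away from the robot in an arc of radius 245 about the hinge.
- lid (a joint): Lid angle in rad: 0 = shut, grows as it is raised, 1.25 = wide open stop. Balance point 0.70 (40 degrees; bar 292 above the table). Below it, its weight beats the spring and it falls shut (0.8 N at the bar when shut, 0.2 N at 0.60); above it the spring throws it open (0.5 N at 0.90). Hardly any friction. 6 degrees short of balance is 0.595 (bar 271 above the table).
- paint_jar: Loose black paint jar with a white cap, 60 in diameter, 85 high, beside the box on its -y side; origin at its foot. Leave alone.
- thread_spool: Loose orange spool, 44 in diameter, 52 high, beside the box on its +y side; origin at its foot. Leave alone.
- mug: Loose white mug, 80 in diameter, 90 high; origin at its foot. Leave alone.
- tissue_packet: Loose green carton, 100 x 170 x 65; origin under its centre. Leave alone.
- brush: Loose green paint brush lying on the table, 190 long; origin under its middle. Leave alone.
- pincushion: Loose red pincushion, 80 in diameter, 38 high; origin at its foot. Leave alone.

How it is judged (in metres and radians):
On the way, in this order (a step that is already met when the one before it is completed fails the run):
1. the bolt is pulled out to its stop (more than 23 mm) while the lid is still shut (value of joint bolt above 0.023 m and value of joint lid below 0.1 rad), for 0.2 s.
2. the lid is raised past its balance point (more than 0.72 rad) (value of joint lid above 0.72 rad), for 0.2 s.
At the end, for the whole second after the job is handed in: The robot holds the lid at rest between 0.50 and 0.67 rad (1.7 to 11.5 degrees short of balance), touching it with its fingers, with no loose thing propping it, and the bolt is still out at its stop (over 23 mm) (value of joint bolt above 0.023 m and value of joint lid between 0.5 and 0.67 rad and velocity of joint lid between -0.08 and 0.08 rad/s and contact force between lid_panel and the fingers above 0.2 N and contact force between lid_panel and paint_jar below 0.1 N and contact force between lid_panel and thread_spool below 0.1 N and contact force between lid_panel and mug below 0.1 N and contact force between lid_panel and tissue_packet below 0.1 N and contact force between lid_panel and brush below 0.1 N and contact force between lid_panel and pincushion below 0.1 N); the arm keeps its last pose, push and grip.
It fails at once if the lid swings far open (beyond 1.05 rad) (value of joint lid above 1.05 rad).
It fails at once if another loose thing on the table is pushed more than 3 cm (distance of any of paint_jar, thread_spool, mug, tissue_packet, brush, pincushion from where it was at the start of the episode above 0.03 m).
It also fails if it takes over 51 s, if anything falls off the work surface, if the arm or the gripper's body presses on something with over 40 N, if the wrist force passes 120 N, or if a joint passes its speed limit or range.

## Robot

A 7-joint arm with a two-finger parallel gripper is mounted at the origin on the work surface. World frame = base frame: x ahead of the robot, y to its left, z up, the work surface at z = 0. Lengths are in m, angles in degrees, forces in N, time in s.
With the tool pointing down it reaches from about 0.425 to 0.875 m from the base axis. Payload 9.9 kg.
Tool frame: the origin (TCP) lies between the finger pads; the fingertips stand 14 mm ahead of it and the grasp point (between the pads) lies 5 mm behind it; z points along the fingers, y is the line along which they close (so a half turn about z gives the same grasp; the last joint's range is limited). The gripper opens to 85 mm and grips with 20 to 120 N. Pads are 22 mm wide; open, the fingers measure 114 mm over their backs; the gripper's body (76 mm by 85 mm) begins 54 mm behind the grasp point. The pads swing forward as they close: fully open they stand 13 mm farther back than shut.
Start: joints at [-71.436, 32.985, 1.427, 82.34, -0.859, 64.687, -3.237], TCP at [0.268, 0.62, 0.245] pointing down, gripper open.
Joint ranges: [-157.87, 157.87], [-19.46, 123.44], [-87.15, 90], [11.01, 140.99], [-62.26, 242.26], [9.8, 113.94], [-161.44, 161.44]. Speed limits (degrees/s): [127.2, 127.2, 172.46, 172.46, 180, 180, 180].

## Interface

Orientations are given as [roll, pitch, yaw] about the fixed x, y, z axes, in that order (R = Rz(yaw) Ry(pitch) Rx(roll)).
In Python, from rig import robot gives the robot as it stands.
- The arm moves only by the tool send_rows, never from a script. Its argument "moves" is text: rows parted by semicolons, each of 7 numbers parted by spaces: the closure, from 0 (fully open) to 1 (shut), then the shift along the tool's x, y, z in mm, then the turn, a rotation vector about the tool's x, y, z in degrees. In form: fingers tx ty tz wx wy wz; .... A call has 1 to 10 rows; each row shifts and turns the commanded pose from where the row before left it, along the tool's axes as they then stand; what a row does not reach is not made up. A row lasts 1/12 s, in which the tool goes at most 41.7 mm and 7.16 degrees, less where a joint would pass 70% of its speed; a pose out of reach is approached as far as the arm can. A call with a gripper value outside its range is refused whole. The fingers move at their own pace and stop on an object; "newtons" is the grip in N (left out, the last holds). Time passes only in rows, so rows that do not move let the fingers close. It gives the time, the measured TCP pose, the force, the opening and the grip force at its end, in the units of the state.
- robot.state(): the state, without advancing time (a new reading comes with each control period).
- robot.get_image(name): name is "scene" or "top" or "wrist"; returns a dict with "image" (384x512x3 uint8, red, green, blue), "z_map" (384x512 float32, m along the optical axis (not along the pixel's ray), 0 where there is no reading), "mtx" (3x3 intrinsics, pixels), "k1" (the pictures are not rectified: a ray, as slopes to the right and down, at radius r is drawn at 1 + k1 r^2 times it, then the intrinsics apply), "origin" and "rotation" of the camera in the world. Camera axes: x right, y down, z forward; pixel columns grow to the right and rows downward; lengths in m; the calibration is good to about 2 mm. A picture is of the moment at which its call begins.
- robot.job_done(): hands the job in; it is judged then, once.
The state is a dict: "time": time; "qpos": joint angles; "joint_vel": joint speeds; "tau": joint torques, N m; "ee_pos": TCP position; "tcp_rot": TCP orientation; "ft_force": force on the tool from outside, world axes, zero at the start; "moment": the same for the moment, N m; "grip_width": finger opening in m; "finger_force": force on a finger pad.
Only numpy, scipy, OpenCV 4.12 (cv2) and the standard library are available. Lean on these libraries where they do the work, as an engineer would, in place of code of your own. Each camera call takes 0.05 s, during which the arm holds its last target. There are 200 camera calls.

## Working session

There is one attempt and no reset: what is moved stays moved. The work goes in short steps, Python scripts to look and compute and a tool call to move; the robot and the scene stay as the last step left them, time stands still between calls to the robot, and variables do not carry over. Pictures are saved under pics/ and viewed, at most 10 in all, crops included, and the job is handed in when it is done.

Besides the shell and the picture viewer there is one more tool, called by a JSON object that holds its "api" and its "payload", one argument or row to a line. send_rows: Moves the arm, as the interface text tells. Its arguments: {"type":"object","properties":{"moves":{"type":"string"},"newtons":{"type":"number"}},"required":["moves"]}

```bash
mkdir -p pics; ls
cat > h.py <<'E'
import numpy as np, cv2
from rig import robot
def cam(n):
    return robot.get_image(n)
def world(d,u,v):
    # pixels -> world points from z_map, and rays
    K=np.array(d["mtx"]); u=np.asarray(u,float); v=np.asarray(v,float)
    xd=(u-K[0,2])/K[0,0]; yd=(v-K[1,2])/K[1,1]
    x,y=xd.copy(),yd.copy()
    for _ in range(20):
        f=1+d["k1"]*(x*x+y*y); x,y=xd/f,yd/f
    R=np.array(d["rotation"]); ray=np.stack([x,y,np.ones_like(x)],-1)@R.T
    z=d["z_map"][v.astype(int),u.astype(int)]
    o=np.array(d["origin"])
    return o+ray*z[...,None], o, ray
def full(d):
    v,u=np.mgrid[0:384,0:512]
    return world(d,u,v)[0]
E
python3 - <<'E'
from h import *
for n in("scene","top"):
    d=cam(n); cv2.imwrite(f"pics/{n}0.png",d["image"][:,:,::-1]); np.savez(f"{n}0.npz",**d)
    print(n,d["origin"],d["rotation"],d["mtx"],d["k1"])
print(robot.state())
E
```

```text
pics
scene [1.16281965 0.5384973  1.10430954] [-140.32624423    0.2082874   129.67927783] [[396.44998159   0.         256.36366802]
 [  0.         396.44998159 195.4672094 ]
 [  0.           0.           1.        ]] -0.11579788527385697
top [0.30846944 0.01884866 1.79150481] [-1.72603006e+02  7.26013486e-02 -9.04148792e+01] [[432.53444331   0.         254.66989777]
 [  0.         432.53444331 196.12235866]
 [  0.           0.           1.        ]] 0.03200363233439747
{'time': 0.1, 'qpos': array([-71.43764004,  33.02680926,   1.42443744,  82.38135659,
        -0.85960418,  64.68600625,  -3.23685677]), 'joint_vel': array([ 0.14789852, -0.06538465,  0.08979081, -0.12406841,  0.07175949,
       -0.01557264, -0.04936511]), 'tau': array([ 6.62932056e-03, -7.67300463e+01,  2.25799374e+00, -2.86608338e+01,
        1.58439553e-02,  8.61307955e-03,  2.71749716e-07]), 'ee_pos': array([0.26753067, 0.61930549, 0.24454293]), 'tcp_rot': array([-1.79916538e+02,  4.50564852e-03,  1.56637739e+02]), 'ft_force': array([-0.21757674, -0.6178437 , -0.1991483 ]), 'moment': array([-0.00053216, -0.0123883 ,  0.05868101]), 'finger_force': 0.0, 'grip_width': 0.08497866907542159}
```

```bash
sed -i 's/R=np.array(d\["rotation"\]);/R=Rotation.from_euler("xyz",d["rotation"],degrees=True).as_matrix();/; 1a from scipy.spatial.transform import Rotation' h.py; cat h.py | head -5
```

```text
import numpy as np, cv2
from scipy.spatial.transform import Rotation
from rig import robot
def cam(n):
    return robot.get_image(n)
```

View pics/scene0.png

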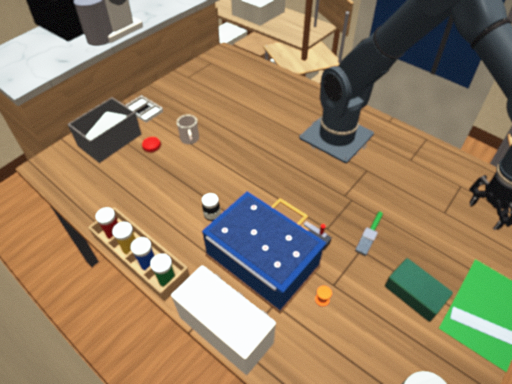

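View pics/top0.png

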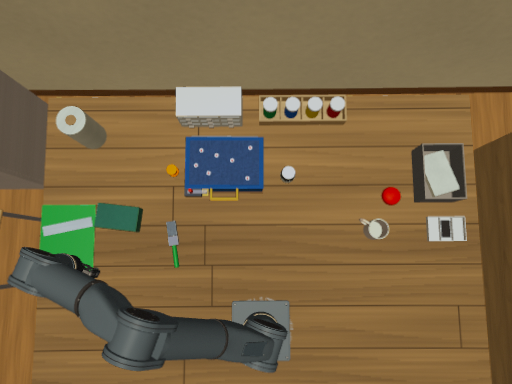

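```bash
cat > m.py <<'E'
from h import *
for n in("scene","top"):
    d=dict(np.load(f"{n}0.npz")); d["k1"]=float(d["k1"])
    P=full(d); hsv=cv2.cvtColor(d["image"],cv2.COLOR_RGB2HSV)
    H,S,V=[hsv[...,i].astype(int) for i in range(3)]
    z=P[...,2]; near=(abs(P[...,0]-.6)<.3)&(abs(P[...,1]-.1)<.3)
    blue=near&(H>105)&(H<130)&(S>120)&(z>.125)&(z<.165)
    p=P[blue]; print(n,"blue",blue.sum(),"z",np.percentile(p[:,2],[5,50,95]))
    (c,s,a)=cv2.minAreaRect(p[:,:2].astype(np.float32)); print(c,s,a)
    for nm,m in(("yellow",(H>15)&(H<32)&(S>130)&(z>.1)),("red",((H<6)|(H>174))&(S>150)&(z>.13)),("orange",(H>8)&(H<20)&(S>200)&(z>.02)&(z<.08))):
        m=m&near; q=P[m]
        if len(q)==0: print(nm,0);continue
        v,u=np.nonzero(m); print(nm,m.sum(),"px",u.mean(),v.mean(),"med",np.median(q,0),"min",q.min(0),"max",q.max(0))
E
python3 m.py
```

```text
scene blue 5764 z [0.13750827 0.14138827 0.14462494]
(0.6541957855224609, 0.1401248425245285) (0.30726683139801025, 0.21122656762599945) 89.6078109741211
yellow 185 px 291.71351351351353 209.42162162162163 med [0.51790696 0.14468857 0.13840841] min [0.50781031 0.08384543 0.1292708 ] max [0.55103247 0.20067146 0.14403665]
red 30 px 322.23333333333335 227.96666666666667 med [0.54567611 0.26658792 0.17897997] min [0.53595902 0.25900334 0.15301236] max [0.54857593 0.27137369 0.18411307]
orange 25 px 322.16 298.96 med [0.66219633 0.36753804 0.0333119 ] min [0.65083448 0.35163528 0.02010135] max [0.67057082 0.37942425 0.05438373]
top blue 3767 z [0.1347612  0.14140214 0.14830555]
(0.6572204828262329, 0.13996575772762299) (0.3007289469242096, 0.2052197903394699) 89.60027313232422
yellow 605 px 263.4661157024793 228.9388429752066 med [0.30846944 0.01884866 1.79150481] min [0.30846944 0.01884866 0.100762  ] max [0.55243589 0.29226622 1.79150481]
red 15 px 216.66666666666666 191.0 med [0.54201359 0.26176551 0.18351439] min [0.30846944 0.01884866 0.13598182] max [0.55299319 0.26965502 1.79150481]
orange 9 px 173.11111111111111 171.77777777777777 med [0.63726232 0.34509667 0.05331471] min [0.62752    0.33853267 0.04522127] max [0.65229814 0.37936733 0.05933   ]
```

{"api": "send_rows", "payload": {
  "moves": "0 0 0 0 0 0 6.7;0 0 0 0 0 0 6.7;0 0 0 0 0 0 6.7;0 0 0 0 0 0 6.7;0 0 0 0 0 0 6.7;0 0 0 0 0 0 6.7;0 0 0 0 0 0 6.7;0 0 0 0 0 0 6.7;0 0 0 0 0 0 6.7;0 0 0 0 0 0 6.3",
  "newtons": 60
}}

```text
time: 0.93
ee_pos: [0.2675, 0.6195, 0.2448]
tcp_rot: [-180.0, 0.0, 89.7]
ft_force: [0.1, -0.0, -0.0]
grip_width: 0.0854
finger_force: 0.0
```

{"api": "send_rows", "payload": {
  "moves": "0 -12 9 0 0 0 0;0 -24 18 0 0 0 0;0 -24 18 0 0 0 0;0 -24 18 0 0 0 0;0 -24 18 0 0 0 0;0 -24 18 0 0 0 0;0 -24 18 0 0 0 0;0 -24 18 0 0 0 0;0 -24 18 0 0 0 0;0 -24 18 0 0 0 0"
}}

```text
time: 1.77
ee_pos: [0.4397, 0.3893, 0.2452]
tcp_rot: [-180.0, 0.0, 90.2]
ft_force: [0.6, -0.2, -0.4]
grip_width: 0.0853
finger_force: 0.0
```

{"api": "send_rows", "payload": {
  "moves": "0 -24 19 0 0 0 0;0 -24 19 0 0 0 0;0 -24 19 0 0 0 0;0 -22 19 0 0 0 0;0 -18 14 0 0 0 0;0 -10 8 0 0 0 0;0 -4 3 0 0 0 0;0 0 0 0 0 0 0"
}}

```text
time: 2.43
ee_pos: [0.5402, 0.2648, 0.2452]
tcp_rot: [-180.0, 0.0, 90.0]
ft_force: [0.1, 0.5, 0.3]
grip_width: 0.0853
finger_force: 0.0
```

```bash
python3 - <<'E'
from h import *
s=robot.state(); print(s["time"],s["qpos"],s["ee_pos"],s["tcp_rot"],s["ft_force"])
for n in("wrist",):
    d=cam(n); cv2.imwrite(f"pics/{n}1.png",d["image"][:,:,::-1]); np.savez(f"{n}0.npz",**d)
    print(n,d["origin"],d["rotation"])
E
sed -i 's/("scene","top")/("wrist",)/' m.py; python3 m.py
```

```text
2.4333 [-43.94335905  27.99746286  20.9496527   94.51698192 -11.21449541
  59.58156767 -19.52881934] [0.54016232 0.26476627 0.2451764 ] [-1.79986544e+02  1.48471347e-02  9.00011156e+01] [0.09161483 0.45538917 0.28119595]
wrist [0.5409673  0.33289495 0.3740799 ] [ 1.64385493e+02 -3.25402798e-02  3.20521269e-02]
wrist blue 10858 z [0.13903453 0.14063511 0.14333857]
(0.6568459272384644, 0.17653022706508636) (0.23044714331626892, 0.2040865272283554) 89.26039123535156
yellow 128 px 247.03125 262.0078125 med [0.5314391  0.19364923 0.13682887] min [0.51086648 0.13746246 0.13096046] max [0.55383045 0.33289495 0.3740799 ]
red 517 px 268.22630560928434 205.13926499032883 med [0.54285287 0.26774176 0.18348289] min [0.53601817 0.19706365 0.14311085] max [0.70719525 0.33289495 0.3740799 ]
orange 0
```

View pics/wrist1.png

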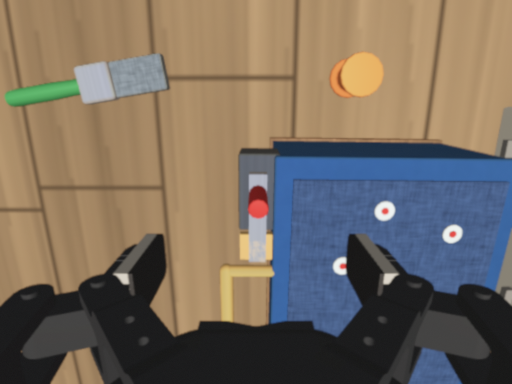

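Run:
```python
from h import *
d=dict(np.load("wrist0.npz")); d["k1"]=float(d["k1"]); P=full(d)
hsv=cv2.cvtColor(d["image"],cv2.COLOR_RGB2HSV)
H,S,V=[hsv[...,i].astype(int) for i in range(3)]
m=((H<6)|(H>174))&(S>150); m[:,:235]=0;m[:,285:]=0;m[230:]=0;m[:180]=0
t=m&(abs(P[...,2]-.184)<.003); q=P[t]; print(t.sum(),cv2.minEnclosingCircle(q[:,:2].astype(np.float32)),q.mean(0))
y=(H>15)&(H<32)&(S>130)&(abs(P[...,2]-.138)<.006); v,u=np.nonzero(y)
k=(v>280)&(u>215)&(u<240); q=P[v[k],u[k]]; print(q.min(0),q.mean(0),q.max(0))
```

```text
293 ((0.5423684120178223, 0.26367396116256714), 0.006417721975594759) [0.54256369 0.26532547 0.18424883]
[0.51935082 0.13746246 0.13774358] [0.51978366 0.1570197  0.1384484 ] [0.5200725  0.16972278 0.13884448]
```

{"api": "send_rows", "payload": {
  "moves": "0 0 2 8 0 0 0;0 0 0 15 0 0 0;0 0 0 18 0 0 0;0 0 0 18 0 0 0;0 0 0 12 0 0 0;0 0 0 7 0 0 0;0.5 0 0 0 0 0 0;1 0 0 0 0 0 0;1 0 0 0 0 0 0;1 0 0 0 0 0 0",
  "newtons": 60
}}

```text
time: 3.32
ee_pos: [0.5423, 0.2662, 0.1681]
tcp_rot: [179.9, -0.0, 90.1]
ft_force: [-1.3, -0.8, -0.9]
grip_width: 0.0388
finger_force: 0.0
```

{"api": "send_rows", "payload": {
  "moves": "1 0 0 0 0 0 0;1 0 0 0 0 0 0;1 0 0 0 0 0 0;1 0 0 0 0 0 0;1 0 0 0 0 0 0;1 0 0 0 0 0 0"
}}

```text
time: 3.82
ee_pos: [0.5418, 0.266, 0.1681]
tcp_rot: [180.0, -0.0, 90.0]
ft_force: [-2.7, -1.1, 4.7]
grip_width: 0.0124
finger_force: 58.4
```

{"api": "send_rows", "payload": {
  "moves": "1 2 0 0 0 0 0;1 4 0 0 0 0 0;1 4 0 0 0 0 0;1 4 0 0 0 0 0;1 4 0 0 0 0 0;1 4 0 0 0 0 0;1 3 0 0 0 0 0;1 0 0 0 0 0 0;1 0 0 0 0 0 0"
}}

```text
time: 4.57
ee_pos: [0.542, 0.289, 0.168]
tcp_rot: [-180.0, 0.1, 90.0]
ft_force: [-2.4, -5.8, 6.3]
grip_width: 0.0121
finger_force: 58.5
```

{"api": "send_rows", "payload": {
  "moves": "1 1 0 0 0 0 0;1 1 0 0 0 0 0;1 1 0 0 0 0 0;1 1 0 0 0 0 0;1 0 0 0 0 0 0;1 0 0 0 0 0 0"
}}

```text
time: 5.07
ee_pos: [0.542, 0.2921, 0.168]
tcp_rot: [-180.0, 0.2, 89.9]
ft_force: [-2.7, -7.3, 7.7]
grip_width: 0.0125
finger_force: 58.6
```

{"api": "send_rows", "payload": {
  "moves": "1 1 0 0 0 0 0;1 1 0 0 0 0 0;1 1 0 0 0 0 0;1 1 0 0 0 0 0;1 0 0 0 0 0 0;1 0 0 0 0 0 0"
}}

```text
time: 5.57
ee_pos: [0.5421, 0.2925, 0.168]
tcp_rot: [-179.9, 0.4, 89.8]
ft_force: [-3.7, -18.4, 10.4]
grip_width: 0.012
finger_force: 59.0
```

Run:
```python
from h import *
d=cam("wrist"); P=full(d); im=d["image"]
cv2.imwrite("pics/wrist2.png",im[:,:,::-1])
```

```text
(no output)
```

View pics/wrist2.png

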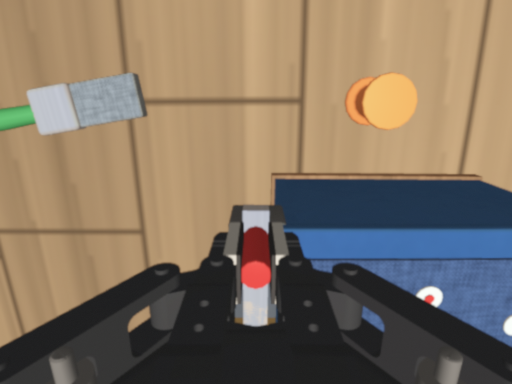

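{"api": "send_rows", "payload": {
  "moves": "1 -1 0 0 0 0 0;1 -1 0 0 0 0 0;0 0 0 0 0 0 0;0 0 0 0 0 0 0;0 0 0 0 0 0 0;0 0 0 0 0 0 0;0 0 0 0 0 0 0;0 0 0 -10 0 0 0;0 0 0 -20 0 0 0;0 0 0 -25 0 0 0"
}}

```text
time: 6.45
ee_pos: [0.5411, 0.2966, 0.2222]
tcp_rot: [-179.9, 0.1, 90.0]
ft_force: [0.4, -0.1, -0.1]
grip_width: 0.0852
finger_force: 0.0
```

{"api": "send_rows", "payload": {
  "moves": "0 -5 0 -20 0 0 0;0 -15 -5 -5 0 0 0;0 -20 -5 0 0 0 0;0 -20 -5 0 0 0 0;0 -20 -5 0 0 0 0;0 -20 -4 0 0 0 0;0 -20 -4 0 0 0 0;0 -15 0 0 0 0 0;0 -10 0 0 0 0 0;0 0 0 0 0 0 0"
}}

```text
time: 7.28
ee_pos: [0.5139, 0.1491, 0.2477]
tcp_rot: [180.0, 0.0, 89.8]
ft_force: [-0.9, -0.3, -0.2]
grip_width: 0.0856
finger_force: 0.0
```

Run:
```python
from h import *
s=robot.state(); print(s["time"],s["ee_pos"],s["tcp_rot"],s["ft_force"])
d=cam("wrist"); np.savez("w3.npz",**d); cv2.imwrite("pics/wrist3.png",d["image"][:,:,::-1])
P=full(d); hsv=cv2.cvtColor(d["image"],cv2.COLOR_RGB2HSV)
H,S,V=[hsv[...,i].astype(int) for i in range(3)]
y=(H>15)&(H<32)&(S>110)&(abs(P[...,2]-.136)<.008)&(P[...,1]<.2); q=P[y]
print(y.sum(),q.min(0),q.max(0))
for a in np.arange(.09,.2,.01):
    k=q[abs(q[:,1]-a)<.005]
    if len(k): print(round(a,3),len(k),k[:,0].min(),k[:,0].max(),k[:,2].max())
```

```text
7.2833 [0.51392828 0.14907891 0.24774632] [1.79979283e+02 3.61681426e-02 8.98432125e+01] [-0.86654689 -0.32395109 -0.21812292]
1674 [0.50820256 0.08513077 0.13392393] [0.55466002 0.19495689 0.14261394]
0.09 312 0.5082025595484138 0.5537065421230651 0.14210163533915132
0.1 97 0.5082635046629702 0.5195514148085648 0.14192115808917927
0.11 95 0.5083393847987413 0.5195000572453434 0.14191006219931146
0.12 100 0.5084414172482538 0.519466561327955 0.1421082901749292
0.13 94 0.5085394751723984 0.5203245261119548 0.1421542122729685
0.14 104 0.508622726464849 0.5202748830178878 0.14261393827570518
0.15 107 0.5087143275839506 0.5202356367275258 0.14210624542019085
0.16 107 0.5087955522520672 0.5202183344190104 0.14193895378332336
0.17 112 0.5088802036482721 0.5201590986918774 0.14196697031762964
0.18 147 0.508959179723026 0.5546600191198234 0.14216050651980905
0.19 399 0.5090497128325182 0.5543021717502062 0.1414173252599057
```

View pics/wrist3.png

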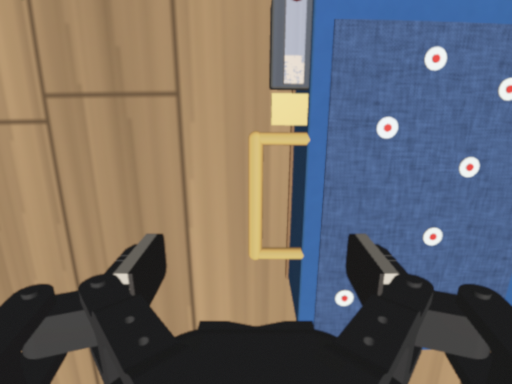

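{"api": "send_rows", "payload": {
  "moves": "0.6 -5 0 10 0 0 0;0.6 -4 0.5 20 0 0 0;0.6 0 0 15 0 0 0;0.6 0 0 0 0 0 0;0.6 0 0 0 0 0 0;0.6 0 0 0 0 0 0",
  "newtons": 40
}}

```text
time: 7.83
ee_pos: [0.5149, 0.1437, 0.2029]
tcp_rot: [180.0, -0.0, 90.1]
ft_force: [0.3, -0.4, 0.3]
grip_width: 0.0344
finger_force: 0.0
```

{"api": "send_rows", "payload": {
  "moves": "0.6 -3 0 8 0 0 0;0.6 0 0 14 0 0 0;0.6 0 0 16 0 0 0;0.6 0 0 15 0 0 0;0.6 0 0 12 0 0 0;0.6 0 0 7 0 0 0;0.6 0 0 0 0 0 0"
}}

```text
time: 8.42
ee_pos: [0.514, 0.1397, 0.1293]
tcp_rot: [-179.9, 0.0, 90.0]
ft_force: [-0.2, 0.9, 0.3]
grip_width: 0.0344
finger_force: 0.0
```

{"api": "send_rows", "payload": {
  "moves": "1 0 0 0 0 0 0;1 0 0 0 0 0 0;1 0 0 0 0 0 0;1 0 0 0 0 0 0;1 0 0 0 0 0 0;1 0 0 0 0 0 0"
}}

```text
time: 8.92
ee_pos: [0.5136, 0.1398, 0.1308]
tcp_rot: [-179.9, -0.0, 90.0]
ft_force: [-5.6, 0.3, 3.0]
grip_width: 0.0105
finger_force: 39.0
```

Run:
```python
from h import *
s=robot.state(); p=s["ee_pos"]; print(s["time"],p,s["tcp_rot"],s["ft_force"],s["grip_width"])
# arc: lid angle -> commanded shift (forward x = tool y, up = -tool z), from angle 0
def bar(t): return np.array([-.245*np.cos(t)+.005*np.sin(t),.245*np.sin(t)+.005*np.cos(t)])
A=np.r_[np.arange(0,.77,.05),.77]
B=np.array([bar(t)-bar(0) for t in A])*1000
for t,b,e in zip(A,B,np.diff(B,axis=0,prepend=B[:1])): print(round(t,2),b.round(1),e.round(1))
print((bar(.595)-bar(.77))*1000)
```

```text
8.9167 [0.51358372 0.13981318 0.1307814 ] [-1.79924883e+02 -1.66507522e-02  9.00320572e+01] [-5.5813383   0.34764164  2.96356932] 0.010473431122285083
0.0 [0. 0.] [0. 0.]
0.05 [ 0.6 12.2] [ 0.6 12.2]
0.1 [ 1.7 24.4] [ 1.2 12.2]
0.15 [ 3.5 36.6] [ 1.8 12.1]
0.2 [ 5.9 48.6] [ 2.4 12. ]
0.25 [ 8.9 60.5] [ 3.  11.9]
0.3 [12.4 72.2] [ 3.6 11.7]
0.35 [16.6 83.7] [ 4.1 11.5]
0.4 [21.3 95. ] [ 4.7 11.3]
0.45 [ 26.6 106.1] [ 5.3 11.1]
0.5 [ 32.4 116.8] [ 5.8 10.8]
0.55 [ 38.7 127.3] [ 6.4 10.5]
0.6 [ 45.6 137.5] [ 6.9 10.1]
0.65 [ 53.  147.3] [7.4 9.8]
0.7 [ 60.8 156.7] [7.8 9.4]
0.75 [ 69.1 165.7] [8.3 9. ]
0.77 [ 72.6 169.1] [3.4 3.5]
[-27.68640058 -32.67729947]
```

{"api": "send_rows", "payload": {
  "moves": "1 0 0.2 -4 0 0 0;1 0 0.4 -8 0 0 0;1 0 0.5 -6 0 0 0;1 0 0.6 -6.4 0 0 0;1 0 0.9 -6 0 0 0;1 0 0.9 -6.2 0 0 0"
}}

```text
time: 9.42
ee_pos: [0.5169, 0.1397, 0.1677]
tcp_rot: [-179.9, 0.0, 90.0]
ft_force: [-5.8, 0.8, -0.2]
grip_width: 0.0101
finger_force: 39.0
```

{"api": "send_rows", "payload": {
  "moves": "1 0 1.2 -6 0 0 0;1 0 1.2 -6 0 0 0;1 0 1.5 -6 0 0 0;1 0 1.5 -6 0 0 0;1 0 1.8 -5.8 0 0 0;1 0 1.8 -5.8 0 0 0;1 0 2 -5.8 0 0 0;1 0 2.1 -5.7 0 0 0;1 0 2.3 -5.7 0 0 0;1 0 2.4 -5.6 0 0 0"
}}

```text
time: 10.25
ee_pos: [0.534, 0.1396, 0.2261]
tcp_rot: [-179.8, 0.0, 90.0]
ft_force: [-9.6, -0.1, 3.0]
grip_width: 0.0104
finger_force: 39.0
```

{"api": "send_rows", "payload": {
  "moves": "1 0 2.6 -5.5 0 0 0;1 0 2.7 -5.6 0 0 0;1 0 2.9 -5.4 0 0 0;1 0 2.9 -5.4 0 0 0;1 0 3.2 -5.2 0 0 0;1 0 3.2 -5.2 0 0 0;1 0 3.4 -5.1 0 0 0;1 0 3.4 -5.1 0 0 0;1 0 0 0 0 0 0;1 0 0 0 0 0 0"
}}

```text
time: 11.08
ee_pos: [0.5575, 0.1394, 0.2692]
tcp_rot: [-179.7, -0.0, 90.0]
ft_force: [-14.9, -1.8, 9.3]
grip_width: 0.0105
finger_force: 39.2
```

```bash
cat > a.py <<'E'
from h import *
import sys
s=robot.state(); print(s["time"],s["ee_pos"],s["tcp_rot"],s["ft_force"],s["grip_width"])
d=cam("scene"); cv2.imwrite(f"pics/scene{sys.argv[1]}.png",d["image"][:,:,::-1])
P=full(d); hsv=cv2.cvtColor(d["image"],cv2.COLOR_RGB2HSV)
H,S,V=[hsv[...,i].astype(int) for i in range(3)]
m=(H>105)&(H<130)&(S>120)&(abs(P[...,0]-.65)<.13)&(abs(P[...,1]-.14)<.14)&(P[...,2]>.15)
q=P[m]; i=np.ones(len(q),bool)
for _ in range(5):
    c=np.polyfit(q[i,0],q[i,2],1); i=abs(np.polyval(c,q[:,0])-q[:,2])<.008
print(len(q),i.sum(),"lid angle",-np.arctan(c[0]),"z at hinge",np.polyval(c,.758))
E
python3 a.py 4
```

```text
11.0833 [0.55749138 0.13940142 0.26918394] [-1.79741677e+02 -1.36148573e-02  9.00194408e+01] [-14.87413286  -1.84555922   9.34278705] 0.01046067759300221
5796 5787 lid angle 0.5804370664083571 z at hinge 0.14539240364132267
```

View pics/scene4.png

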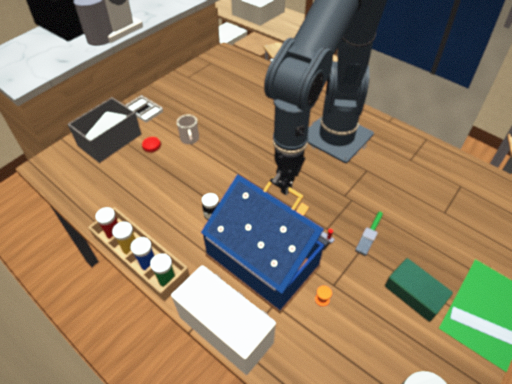

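{"api": "send_rows", "payload": {
  "moves": "1 0 2.4 -5.5 0 0 0;1 0 3 -5 0 0 0;1 0 3.4 -4.9 0 0 0;1 0 3.6 -4.8 0 0 0;1 0 4 -4.6 0 0 0;1 0 4 -4.5 0 0 0;1 0 3.7 -3.8 0 0 0;1 0 0 0 0 0 0;1 0 0 0 0 0 0;1 0 0 0 0 0 0"
}}

```text
time: 11.97
ee_pos: [0.5841, 0.1392, 0.3023]
tcp_rot: [180.0, 0.0, 90.0]
ft_force: [-9.0, -2.6, 7.2]
grip_width: 0.0102
finger_force: 39.3
```

```bash
python3 a.py 5
```

```text
11.9667 [0.5840528  0.13919196 0.30226867] [1.79988407e+02 1.01747042e-02 8.99987596e+01] [-8.96182954 -2.60861899  7.16340726] 0.010156459327248511
5809 5783 lid angle 0.7511766295344189 z at hinge 0.14773471460763488
```

{"api": "send_rows", "payload": {
  "moves": "1 0 0.5 -0.5 0 0 0;1 0 0 0 0 0 0;1 0 0 0 0 0 0;1 0 0 0 0 0 0;1 0 0 0 0 0 0;1 0 0 0 0 0 0"
}}

```text
time: 12.52
ee_pos: [0.5845, 0.1392, 0.3027]
tcp_rot: [180.0, 0.0, 90.0]
ft_force: [-7.1, -3.2, 6.3]
grip_width: 0.0106
finger_force: 39.2
```

{"api": "send_rows", "payload": {
  "moves": "1 0 -2 2 0 0 0;1 0 -4 4.2 0 0 0;1 0 -4 4.3 0 0 0;1 0 -3.9 4.4 0 0 0;1 0 -3.8 4.5 0 0 0;1 0 -3.6 4.7 0 0 0;1 0 -3.5 4.8 0 0 0;1 0 -2.7 4 0 0 0;1 0 0 0 0 0 0;1 0 0 0 0 0 0"
}}

```text
time: 13.35
ee_pos: [0.5574, 0.1395, 0.2695]
tcp_rot: [180.0, 0.0, 90.0]
ft_force: [-6.3, -1.4, 4.8]
grip_width: 0.0105
finger_force: 39.8
```

{"api": "send_rows", "payload": {
  "moves": "1 0 0 0 0 0 0;1 0 0 0 0 0 0;1 0 0 0 0 0 0;1 0 0 0 0 0 0;1 0 0 0 0 0 0;1 0 0 0 0 0 0"
}}

```text
time: 13.85
ee_pos: [0.5575, 0.1395, 0.2696]
tcp_rot: [180.0, -0.0, 90.0]
ft_force: [-6.0, -1.5, 4.5]
grip_width: 0.0104
finger_force: 39.8
```

```bash
python3 a.py 6
python3 - <<'E'
import cv2
im=cv2.imread("pics/scene6.png")[150:320,180:400]
cv2.imwrite("pics/c6.png",cv2.resize(im,None,fx=3,fy=3))
E
```

```text
13.85 [0.55747403 0.13945754 0.26963292] [ 1.79951003e+02 -2.37018658e-03  9.00088623e+01] [-5.99767218 -1.54322158  4.48612612] 0.010435353487829141
5825 5818 lid angle 0.5805346528122892 z at hinge 0.14539922638090103
```

View pics/c6.png

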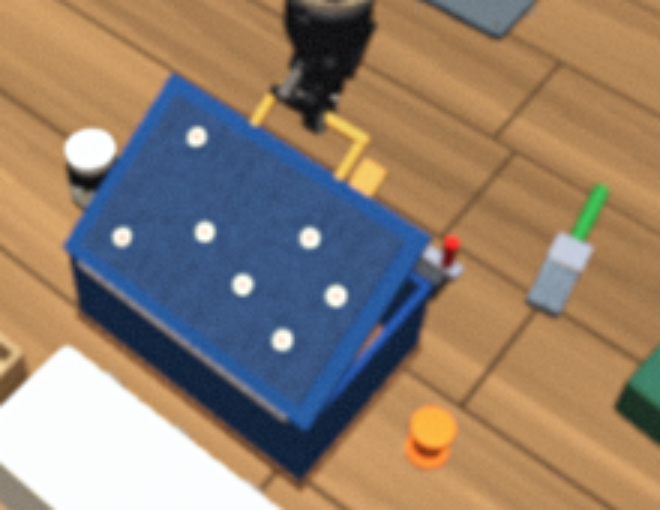

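Run:
```python
from h import *
d=cam("scene"); P=full(d); hsv=cv2.cvtColor(d["image"],cv2.COLOR_RGB2HSV)
H,S,V=[hsv[...,i].astype(int) for i in range(3)]
m=((H<6)|(H>174))&(S>150)&(P[...,2]>.15)&(P[...,2]<.2)&(abs(P[...,0]-.54)<.04)&(abs(P[...,1]-.28)<.04)
y=np.median(P[m],0); print(m.sum(),y,"travel",y[1]-.26659)
if y[1]-.26659>.023: print(robot.job_done())
```

```text
27 [0.54690386 0.29169076 0.17776206] travel 0.025100756504173427
the job is handed in; nothing more can be done
None
```

The job is handed in: the bolt is out at its stop (about 25 mm measured), the lid was raised to about 0.75–0.77 rad and eased back, and the gripper is holding it steady at about 0.58–0.60 rad; I touched nothing else on the table.

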